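# Shut off and lock the gas console for transport

### The job

Secure the gas console for transport. First lift the blue cassette out of the lock channel and park it lengthwise between the orange cheeks of the cradle (set it down on the green mat and take it again across its narrow sides, as the cradle leaves no room at its ends). Then turn the black flow knob clockwise to its off stop, and only after that slide the green-tabbed lock carriage along the channel to the stop at its red end, leaving the other loose things where they are.

Things in the scene. Friction and masses are not known exactly. Their poses are not given: they have to be found in the camera images.
- console: low white gas console, fixed; place and yaw vary. Origin on the bench; the slab spans x -80..100, y -170..170 mm from it. Grey deck, top at z 56 mm, over x -23..100. Two fixed brass caps (38 mm dia., 22 mm tall) on the deck at (35, 115) and (35, -55) mm flank the knob
- channel (a point): centre of the floor of the console's open-topped lock channel (console x -45, y 0, z 20 mm), axes as the console's. The channel runs along y: inner width 44 mm (x -22..22), inner ends at y -157 and 157 mm, walls 36 mm above its floor; the block closing the +y end is red
- knob (a joint): angle of the black flow knob, rad, 0 = off (clockwise end stop seen from above), grows anticlockwise to 3.2 = fully open; starts 1.6 to 2.5. Stiff (0.05 N m), stays where it is left
- knob_grip (a point): on the knob's axis at grip height, console (35, 30, 87) mm; turns with the knob. The knob: 48 mm disc with an upright bar grip along this point's x, 46 mm long, 14 mm thick, z 66 to 100 mm above the bench. White pointer at the bar's -x end. At 0 the bar is parallel to the console's x, pointer towards the red mark on the robot's side
- carriage (a joint): place of the lock carriage along the channel, m: 0 = at the -y end, grows towards console +y, 0.284 = against the stop at the red end; starts 0 to 0.05. About 2 N of friction, stays where it is left
- carriage_tab (a point): top centre of the carriage's upright green tab, 97 mm above the bench, axes as the console's. Tab 26 (x) x 16 (y) mm, 41 mm proud of the channel walls; the aluminium block below it, in the channel, is 38 (x) x 30 (y) x 35 mm
- cassette: loose blue cassette, 34 (x) x 56 (y) x 34 (z) mm, about 90 g, white panel on top, alike either way round. Origin: centre of its underside. Starts flat in the channel, long side along it, 5 mm from each wall, at least 30 mm free beyond each end: there it can be held only by its two ends (56 mm apart)
- cradle: fixed grey cradle; place, side of bench and yaw vary. Plate 80 (x) x 100 (y) x 8 mm; two orange cheeks 44 mm wide, 12 mm thick, tops 50 mm above the bench, inner faces at y -33 and 33 mm. The cassette lies on the plate between them, its y along the cradle's y: there it can be held only by its long sides (34 mm apart). Origin under the centre, on the bench
- mat: fixed flat mat, 130 x 130 x 2 mm, green with a black rim, kept clear as a put-down place. Origin under its centre. Place, side of the bench and yaw vary
- agent_bottle: bystander: amber bottle, 60 mm dia., 150 mm tall, upright. Origin at the centre of its foot
- lime_jar: bystander: jar, 72 mm dia., 100 mm tall, upright. Origin at the centre of its foot
- cup: bystander: clear cup, 60 mm dia., 60 mm tall, upright. Origin at the centre of its foot
- elbow: bystander: black tube elbow standing on its 37 mm collar, 45 mm tall, with a 26 mm branch reaching 38 mm towards its +x. Origin at the centre of its foot
- sensor: bystander: small green cylinder, 28 mm dia., 32 mm tall, standing on the console's deck. Origin at the centre of its foot
- screwdriver: bystander: screwdriver, 170 mm, lying along its x. Origin under its middle

How it is judged:
On the way, in this order (a step that is already met when the one before it is completed fails the run):
1. the cassette lies flat on the cradle's plate between the orange cheeks, lengthwise, released (x of cassette in the frame of cradle between -0.012 and 0.012 m and y of cassette in the frame of cradle between -0.012 and 0.012 m and z of cassette in the frame of cradle between 0.004 and 0.012 m and angle between cassette's own z axis and vertical below 0.12 rad and angle between the y axis of cassette and the y axis of cradle, either way round below 0.15 rad and contact force between the fingers and cassette below 0.1 N and linear speed of cassette below 0.02 m/s), for 0.2 s.
2. the flow knob is turned clockwise to its off stop (within 0.06 rad), the lock carriage not yet past the middle of the channel (value of joint knob below 0.06 rad and value of joint carriage below 0.14 m), for 0.2 s.
3. with the knob off, the lock carriage is against the stop at the red end (within 4 mm) (value of joint carriage above 0.28 m and value of joint knob below 0.06 rad), for 0.2 s.
At the end, for the whole second after the job is handed in: The cassette rests flat on the cradle plate between the cheeks, centred within 12 mm, its long side along the cradle's within 0.15 rad, released and still; the knob is within 0.06 rad of its off stop; the lock carriage is within 4 mm of the stop at the red end (all of step 1 and all of step 3); the robot touches nothing.
It fails at once if a bystander (bottle, jar, cup, elbow, green sensor, screwdriver) is moved more than 20 mm or, if it stands, tipped over (distance of any of agent_bottle, lime_jar, cup, elbow, sensor, screwdriver from where it was at the start of the episode above 0.02 m or angle between any of agent_bottle, lime_jar, cup, elbow, sensor's own z axis and vertical above 0.5 rad).
It fails at once if the lock carriage is slid past the middle of the channel while the knob is not off (value of joint carriage above 0.142 m and value of joint knob above 0.1 rad).
It also fails if it takes over 72 s, if anything falls off the work surface, if the arm or the gripper's body presses on something with over 40 N, if the wrist force passes 120 N, or if a joint passes its speed limit or range.

### The arm

A 7-joint arm with a two-finger parallel gripper is mounted at the origin on the work surface. World frame = base frame: x ahead of the robot, y to its left, z up, the work surface at z = 0. Lengths are in m, angles in rad, forces in N, time in s.
With the tool pointing down it reaches from about 0.35 to 0.9 m from the base axis. Payload 8.1 kg.
Tool frame: the origin (TCP) lies at the very end of the fingers, on their centre line; the grasp point (between the pads) lies 19 mm behind it; z points along the fingers, y is the line along which they close (so a half turn about z gives the same grasp; the last joint's range is limited). The gripper opens to 92 mm and grips with 3 to 60 N. Pads are 19 mm wide; open, the fingers measure 130 mm over their backs; the gripper's body (75 mm by 190 mm) begins 47 mm behind the grasp point.
Start: joints at [1.241, 0.434, 0.025, 1.573, -0.012, 1.134, -0.075], TCP at [0.141, -0.609, 0.227] pointing down, gripper open.
Joint ranges: [-2.62, 2.62], [-0.44, 2.09], [-1.27, 1.32], [0.08, 2.57], [-1.32, 4.46], [0.12, 2], [-2.74, 2.74]. Speed limits (rad/s): [2.22, 2.22, 3.01, 3.01, 3.14, 3.14, 3.14].

### API

Orientations are given as a unit quaternion [x, y, z, w].
In Python, from workcell import arm gives the robot as it stands.
- The arm moves only by the tool drive_tool, never from a script. Its argument "steps" is a list that holds one entry, the list of rows, each a list of 4 numbers: the shift along the tool's x, y, z in cm, then the turn about the tool's z in degrees. A call has 1 to 8 rows; each row shifts and turns the commanded pose from where the row before left it, along the tool's axes as they then stand; what a row does not reach is not made up. A row lasts 1/12 s, in which the tool goes at most 41.7 mm and 7.16 degrees, less where a joint would pass 70% of its speed; a pose out of reach is approached as far as the arm can. A call is refused whole if a number of a shift passes 4.17 or a number of a turn 7.16, either way. A call with a gripper value outside its range is refused whole. "claw" is the finger opening in cm, from 0 to 9.18, set as the call begins (left out, the last holds). The fingers move at their own pace and stop on an object; "squeeze" is the grip in N (left out, the last holds). Time passes only in rows, so rows that do not move let the fingers close. It gives the time, the measured TCP pose, the force, the opening and the grip force at its end, in the units of the state.
- arm.read_state(): the state, without advancing time (a new reading comes with each control period).
- arm.read_camera(name): name is "side" or "top" or "wrist"; returns a dict with "image" (384x512x3 uint8, blue, green, red), "z_map" (384x512 float32, m along the optical axis (not along the pixel's ray), 0 where there is no reading), "mtx" (3x3 intrinsics, pixels), "camera_from_world" (4x4, takes a point from world to camera coordinates); the wrist camera has in their place "mount" (4x4, takes a point from camera to tool coordinates, whose origin is the TCP and whose axes are the flange's). Camera axes: x right, y up, looking along -z (the intrinsics and any distortion apply to the point x, -y, -z); pixel columns grow to the right and rows downward; lengths in m; the calibration is good to about 2 mm. A picture is of the moment at which its call begins: read the wrist's pose just before it.
- arm.sign_off(): hands the job in; it is judged then, once.
Trained networks look in a picture, given as the dict that the camera call returned (one of the last four; its "shot" number tells which), for a name from the list of things; names that differ only in an ending like _2 or _b are one class to them, and where a whole thing is asked for, a point or a joint stands for the part that bears it (a point fixed in the world has none). Each returns a list of dicts, best first, with "score" (0 to 1); they miss things now and then, are a little off and sometimes report something else, mostly with a low value. They report only what shows in the picture. A call takes as long as a camera call.
- arm.find_in(picture, label): "location" ([x, y, z] in m, in world coordinates, good to about 4 mm: the middle of the surface that is visible of it).
- arm.silhouettes(picture, label): "mask" (384x512 bool, what is visible of it).
- arm.mark_of(picture, label): "location" ([x, y, z] in m, in world coordinates, good to about 4 mm: a listed point, or the origin of a listed thing).
The state is a dict: "time": time; "joints": joint angles; "dq": joint speeds; "tau": joint torques, N m; "position": TCP position; "eef_rot": TCP orientation; "ft_force": force on the tool from outside, world axes, zero at the start; "wrist_torque": the same for the moment, N m; "finger_gap": finger opening in m; "grip_force": force on a finger pad.
Only numpy, scipy, OpenCV 4.12 (cv2) and the standard library are available. Lean on these libraries where they do the work, as an engineer would, in place of code of your own. Each camera call takes 0.05 s, during which the arm holds its last target. There are 200 camera calls.

## Working session

There is one attempt and no reset: what is moved stays moved. The work goes in short steps, Python scripts to look and compute and a tool call to move; the robot and the scene stay as the last step left them, time stands still between calls to the robot, and variables do not carry over. Pictures are saved under pics/ and viewed, at most 10 in all, crops included, and the job is handed in when it is done.

Besides the shell and the picture viewer there is one more tool, called after "Call:" as a command line: name --argument value ..., lists and objects as JSON in quotes. drive_tool: Moves the arm, as the interface text tells. Its arguments: {"type":"object","properties":{"steps":{"type":"array"},"claw":{"type":"number"},"squeeze":{"type":"number"}},"required":["steps"]}

```bash
mkdir -p pics
cat > h.py <<'E'
from workcell import arm
import numpy as np, cv2
from scipy.spatial.transform import Rotation as R
def st():
    s=arm.read_state(); print('t',round(s['time'],2),'p',np.round(s['position'],4),'q',np.round(s['eef_rot'],4),'gap',round(s['finger_gap'],4)); return s
def toolT(s):
    T=np.eye(4); T[:3,:3]=R.from_quat(s['eef_rot']).as_matrix(); T[:3,3]=s['position']; return T
def cloud(p,mask=None,s=None):
    z=p['z_map']; v,u=np.nonzero((z>0)&(mask if mask is not None else True)); d=z[v,u]; K=p['mtx']
    c=np.stack([(u-K[0,2])/K[0,0]*d,-(v-K[1,2])/K[1,1]*d,-d,np.ones_like(d)])
    T=np.linalg.inv(p['camera_from_world']) if 'camera_from_world' in p else toolT(s)@p['mount']
    return (T@c)[:3].T
def rect(P):  # min-area rectangle in xy: centre,size,angle of long side(deg)
    (c,(w,h),a)=cv2.minAreaRect(P[:,:2].astype(np.float32)*1000)
    if h>w: w,h,a=h,w,a+90
    return np.round(c,1),round(w,1),round(h,1),round((a+90)%180-90,1)
def rel(s,target):  # world displacement -> tool axes, cm
    return np.round(R.from_quat(s['eef_rot']).inv().apply(np.array(target)-s['position'])*100,2)
E
cat > a.py <<'E'
from h import *
s=st()
print(np.round(toolT(s)[:3,:3],3))
for n in ('top','side'):
    p=arm.read_camera(n); cv2.imwrite(f'pics/{n}0.png',p['image'])
    for l in ['console','channel','knob_grip','carriage_tab','cassette','cradle','mat','agent_bottle','lime_jar','cup','elbow','sensor','screwdriver']:
        r=arm.mark_of(p,l)
        print(n,l,[(np.round(x['location'],3).tolist(),round(x['score'],2)) for x in r[:2]])
        if n=='top' and l in('cassette','cradle','mat','console'):
            m=arm.silhouettes(p,l)
            if m:
                P=cloud(p,m[0]['mask']); print('  rect',rect(P), 'zq',np.round(np.percentile(P[:,2],[5,50,95]),3))
E
python3 a.py
```

```text
t 0.0 p [ 0.1404 -0.6085  0.2259] q [ 9.936e-01  1.131e-01 -2.000e-04 -8.000e-04] gap 0.0914
[[ 0.974  0.225 -0.   ]
 [ 0.225 -0.974  0.002]
 [-0.    -0.002 -1.   ]]
top console [([0.605, 0.033, -0.001], 0.79), ([0.365, 0.095, 0.001], 0.26)]
  rect (array([613.8,  45.9]), 350.7, 180.8, 86.7) zq [0.019 0.056 0.073]
top channel [([0.56, 0.039, 0.022], 0.95)]
top knob_grip [([0.642, 0.066, 0.086], 0.74)]
top carriage_tab [([0.557, -0.082, 0.096], 0.55)]
top cassette [([0.373, -0.004, 0.001], 0.6), ([0.565, 0.138, 0.018], 0.58)]
  rect (array([560.7, 138.4]), 56.0, 38.1, 85.6) zq [0.027 0.054 0.059]
top cradle [([0.446, -0.3, -0.005], 0.75)]
  rect (array([ 444.8, -303.1]), 107.8, 80.7, -74.7) zq [0.003 0.009 0.05 ]
top mat [([0.408, 0.312, -0.004], 0.98)]
  rect (array([405.8, 316.2]), 129.9, 128.6, 69.6) zq [-0.001  0.003  0.008]
top agent_bottle [([0.63, -0.349, -0.001], 0.76)]
top lime_jar [([0.644, 0.418, 0.0], 0.61)]
top cup [([0.379, -0.112, -0.001], 0.86)]
top elbow [([0.364, 0.093, -0.001], 0.68), ([0.602, 0.033, -0.001], 0.65)]
top sensor []
top screwdriver [([0.373, -0.007, 0.0], 0.74)]
side console [([0.605, 0.037, -0.004], 0.88)]
side channel [([0.563, 0.04, 0.022], 0.6)]
side knob_grip [([0.636, 0.067, 0.087], 0.63)]
side carriage_tab [([0.551, -0.087, 0.097], 0.81), ([0.379, -0.11, 0.002], 0.62)]
side cassette [([0.567, 0.136, 0.018], 0.72)]
side cradle [([0.447, -0.302, 0.003], 0.89)]
side mat [([0.406, 0.313, -0.002], 0.63), ([0.646, 0.417, 0.001], 0.41)]
side agent_bottle [([0.627, -0.345, 0.002], 0.88)]
side lime_jar [([0.645, 0.418, 0.0], 0.9), ([0.446, -0.3, 0.001], 0.58)]
side cup [([0.378, -0.113, 0.003], 0.96)]
side elbow [([0.364, 0.093, -0.001], 0.71), ([0.63, -0.347, 0.001], 0.66)]
side sensor [([0.375, -0.111, 0.001], 0.74), ([0.669, -0.09, 0.058], 0.45)]
side screwdriver [([0.37, -0.006, 0.0], 0.93)]
```

View pics/top0.png

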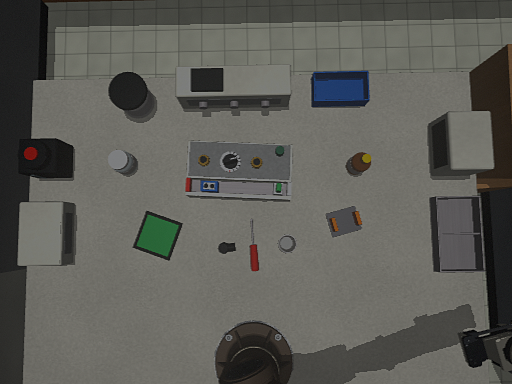

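```bash
cat > b.py <<'E'
from h import *
p=arm.read_camera('top'); P=cloud(p)
z=p['z_map'];v,u=np.nonzero(z>0)
C=p['image'][v,u].astype(int); b,g,r=C.T
near=lambda c,d:(np.hypot(P[:,0]-c[0],P[:,1]-c[1])<d)
def rep(n,m): print(n,m.sum(),rect(P[m]) if m.sum()>4 else '',np.round(np.percentile(P[m][:,2],[5,50,95]),3) if m.sum()>4 else '')
rep('cass top',near((.562,.138),.045)&(P[:,2]>.050)&(P[:,2]<.06)&(abs(P[:,0]-.562)<.0205))
rep('tab',near((.555,-.085),.03)&(P[:,2]>.085))
rep('bar',near((.640,.066),.04)&(P[:,2]>.09))
m=near((.640,.066),.04)&(P[:,2]>.075)&(b>140)&(g>140)&(r>140); print('pointer',m.sum(),P[m].mean(0))
rep('cheeks',near((.446,-.301),.08)&(P[:,2]>.04)&(P[:,2]<.06))
rep('slab',(P[:,2]>.05)&(P[:,2]<.06)&near((.61,.04),.2))
rep('plate',near((.446,-.301),.08)&(P[:,2]>.004)&(P[:,2]<.06))
E
python3 b.py
```

```text
cass top 189 (array([561.7, 144.3]), 67.1, 39.8, 89.1) [0.051 0.055 0.059]
tab 44 (array([550.6, -82.5]), 24.9, 12.8, -0.5) [0.091 0.096 0.1  ]
bar 71 (array([640.2,  68.6]), 45.4, 14.3, -74.1) [0.094 0.1   0.103]
pointer 2 [0.64313661 0.05766    0.10045837]
cheeks 119 (array([ 443.1, -299. ]), 90.4, 43.8, -74.7) [0.043 0.049 0.054]
slab 3790 (array([613.5,  40.9]), 340.4, 180.6, 86.7) [0.052 0.056 0.06 ]
plate 765 (array([ 444.6, -304. ]), 154.2, 139.7, -75.0) [0.004 0.009 0.051]
```

The top picture shows the console at the centre, with its red end to the left (188,185). The cassette is at (209,186), the tab at (279,187), the knob at (231,161), the cradle at (344,221) and the mat at (158,235). Yaw is about -3.3°, so I'm moving to above the cassette.

Call:
drive_tool --steps '[[[2.6, -2.8, -0.5, 0], [2.6, -2.8, -0.5, 0], [2.6, -2.8, -0.5, 0], [2.6, -2.8, -0.5, 0], [2.6, -2.8, -0.5, 0], [2.6, -2.8, -0.5, 0], [2.6, -2.8, -0.5, 0], [2.6, -2.8, -0.5, 0]]]' --claw 7.2

```text
time: 2.32
position: [0.2934, -0.3423, 0.2672]
eef_rot: [0.994, 0.113, 0.0, 0.0]
ft_force: [0.9, -0.4, 1.3]
finger_gap: 0.072
grip_force: 0.0
```

Call:
drive_tool --steps '[[[2.6, -2.8, -0.4, 0], [2.6, -2.8, -0.4, 0], [2.6, -2.8, -0.4, 0], [2.6, -2.8, -0.4, 0], [2.6, -2.8, 0, 0], [2.6, -2.8, 0, 0], [2.6, -2.8, 0, 0], [2.6, -2.8, 0, 0]]]'

```text
time: 2.98
position: [0.4458, -0.0772, 0.2831]
eef_rot: [0.994, 0.113, 0.0, 0.0]
ft_force: [1.2, -1.6, 0.4]
finger_gap: 0.0724
grip_force: 0.0
```

Call:
drive_tool --steps '[[[2.0, -2.4, 0, 0], [2.0, -2.4, 0, 0], [2.0, -2.4, 0, 0], [2.0, -2.4, 0, 0], [0, 0, 0, 5.4], [0, 0, 0, 5.4], [0, 0, 0, 5.4], [0, 0, 0, 0]]]'

```text
time: 3.65
position: [0.5016, 0.0328, 0.2827]
eef_rot: [1.0, -0.03, -0.0, 0.0]
ft_force: [-0.3, 0.4, -0.1]
finger_gap: 0.072
grip_force: 0.0
```

Call:
drive_tool --steps '[[[1.4, -2.6, 0, 0], [1.4, -2.6, 0, 0], [1.3, -2.6, 0, 0], [1.3, -2.6, 0, 0], [0, 0, 1.5, 0], [0, 0, 1.5, 0], [0, 0, 0, 0], [0, 0, 0, 0]]]'

```text
time: 4.32
position: [0.5609, 0.1329, 0.2523]
eef_rot: [1.0, -0.027, -0.001, 0.0]
ft_force: [-0.1, 0.7, 0.1]
finger_gap: 0.0722
grip_force: 0.0
```

```bash
cat > c.py <<'E'
from h import *
s=st(); p=arm.read_camera('wrist'); cv2.imwrite('pics/w1.png',p['image'])
print(np.round(p['mount'],3))
P=cloud(p,None,s); z=p['z_map'];v,u=np.nonzero(z>0); b,g,r=p['image'][v,u].astype(int).T
print('range',P.min(0),P.max(0))
m=(b>r+40)&(b>g+15)&(abs(P[:,0]-.563)<.06)&(abs(P[:,1]-.138)<.09)&(P[:,2]>.045); print('blue',m.sum(),rect(P[m]),np.median(P[m][:,2]))
m=(abs(P[:,0]-.563)<.018)&(abs(P[:,1]-.138)<.06)&(P[:,2]>.045)&(P[:,2]<.065); print('high',m.sum(),rect(P[m]),np.median(P[m][:,2]))
for l in ['cassette']: print([(x['location'],x['score']) for x in arm.mark_of(p,l)[:2]])
E
python3 c.py
```

```text
t 4.32 p [0.5609 0.1329 0.2523] q [ 9.996e-01 -2.710e-02 -8.000e-04  3.000e-04] gap 0.0722
[[ 0.001  0.962  0.274  0.074]
 [ 1.    -0.001 -0.    -0.   ]
 [ 0.     0.274 -0.962 -0.157]
 [ 0.     0.     0.     1.   ]]
range [ 0.30634859 -0.21628902 -0.00415076] [0.76531075 0.49197502 0.365249  ]
blue 837 (array([565.6, 135.1]), 55.7, 33.9, 85.7) 0.05314782921259947
high 1588 (array([563. , 152.4]), 91.1, 36.0, -90.0) 0.053560850403052085
[([0.5645, 0.136, 0.0179], 0.86), ([0.605, 0.038, -0.001], 0.49)]
```

Call:
drive_tool --steps '[[[0.45, -0.2, 3.5, 0.2], [0, 0, 3.5, 0], [0, 0, 3.5, 0], [0, 0, 3, 0], [0, 0, 2, 0], [0, 0, 0, 0], [0, 0, 0, 0]]]'

```text
time: 5.0
position: [0.5661, 0.1349, 0.0982]
eef_rot: [1.0, -0.03, -0.0, 0.0]
ft_force: [0.4, 1.0, 0.8]
finger_gap: 0.0717
grip_force: 0.0
```

```bash
python3 -c "
from h import *
s=st();print(rel(s,[.5653,.1355,.026]))"
```

```text
t 5.0 p [0.5661 0.1349 0.0982] q [ 9.996e-01 -2.970e-02 -2.000e-04  1.000e-04] gap 0.0717
[-0.08 -0.06  7.22]
```

Call:
drive_tool --steps '[[[-0.1, 0, 2, 0], [0, 0, 2, 0], [0, 0, 2, 0], [0, 0, 1.1, 0], [0, 0, 0, 0], [0, 0, 0, 0]]]'

```text
time: 5.5
position: [0.5658, 0.1354, 0.0281]
eef_rot: [1.0, -0.03, 0.001, -0.0]
ft_force: [0.1, 0.0, 0.2]
finger_gap: 0.0721
grip_force: 0.0
```

Call:
drive_tool --steps '[[[0, 0, 0, 0], [0, 0, 0, 0], [0, 0, 0, 0], [0, 0, 0, 0], [0, 0, 0, 0], [0, 0, 0, 0]]]' --claw 4.5 --squeeze 20

```text
time: 6.0
position: [0.5657, 0.1353, 0.0279]
eef_rot: [1.0, -0.03, 0.001, -0.0]
ft_force: [-1.9, -1.4, 7.5]
finger_gap: 0.0556
grip_force: 20.0
```

Call:
drive_tool --steps '[[[0, 0, -2, 0], [0, 0, -3, 0], [0, 0, -3.5, 0], [0, 0, -3.5, 0], [-2.5, -2.5, 0, 0], [-2.5, -2.5, 0, 0], [-2.5, -2.5, 0, 0], [-2.5, -2.5, 0, 0]]]'

```text
time: 6.67
position: [0.4699, 0.2417, 0.1473]
eef_rot: [1.0, -0.03, 0.0, -0.0]
ft_force: [0.4, -0.1, -0.6]
finger_gap: 0.0558
grip_force: 20.0
```

Call:
drive_tool --steps '[[[-2.5, -2.5, 0, 0], [-2.5, -2.5, 0, 0], [-1.8, -1.8, 2, 0], [0, 0, 3, 0], [0, 0, 3, 0], [0, 0, 2.5, 0], [0, 0, 0, 0], [0, 0, 0, 0]]]'

```text
time: 7.33
position: [0.4064, 0.3125, 0.0414]
eef_rot: [1.0, -0.029, -0.001, 0.001]
ft_force: [0.6, 0.1, -0.7]
finger_gap: 0.0556
grip_force: 20.0
```

Call:
drive_tool --steps '[[[0, 0, 1.5, 0], [0, 0, 1.1, 0], [0, 0, 0.4, 0], [0, 0, 0.1, 0], [0, 0, 0, 0], [0, 0, 0, 0], [0, 0, 0, 0]]]'

```text
time: 7.92
position: [0.4077, 0.3132, 0.0116]
eef_rot: [1.0, -0.03, 0.001, -0.0]
ft_force: [0.4, -0.2, -0.1]
finger_gap: 0.0561
grip_force: 20.0
```

Call:
drive_tool --steps '[[[0, 0, 0, 0], [0, 0, 0, 0], [0, 0, 0, 0], [0, 0, 0, 0], [0, 0, 0, 0]]]' --claw 8.0

```text
time: 8.33
position: [0.4072, 0.3129, 0.0107]
eef_rot: [1.0, -0.03, 0.0, 0.0]
ft_force: [-0.1, 0.1, 0.5]
finger_gap: 0.0792
grip_force: 0.0
```

Call:
drive_tool --steps '[[[0, 0, -3, 0], [0, 0, -3, 0], [0, 0, -3, -7], [0, 0, -3, -7], [0, 0, -3, -7], [0, 0, -1, -7], [0, 0, 0, -7], [0, 0, 0, -7]]]'

```text
time: 9.0
position: [0.4077, 0.3132, 0.1719]
eef_rot: [0.943, 0.333, 0.001, -0.0]
ft_force: [0.1, 0.3, -0.8]
finger_gap: 0.0802
grip_force: 0.0
```

Call:
drive_tool --steps '[[[0, 0, 0, -7], [0, 0, 0, -7], [0, 0, 0, -7], [0, 0, 0, -7], [0, 0, 0, -7], [0, 0, 0, -7], [0, 0, 0, -6], [0, 0, 0, 0]]]'

```text
time: 9.67
position: [0.4071, 0.3126, 0.1705]
eef_rot: [0.726, 0.687, -0.0, -0.0]
ft_force: [-0.0, 0.6, 0.3]
finger_gap: 0.0796
grip_force: 0.0
```

```bash
cat > d.py <<'E'
from h import *
s=st(); p=arm.read_camera('wrist'); cv2.imwrite('pics/w2.png',p['image'])
P=cloud(p,None,s); z=p['z_map'];v,u=np.nonzero(z>0); b,g,r=p['image'][v,u].astype(int).T
m=(P[:,2]>.028)&(P[:,2]<.045)&(abs(P[:,0]-.406)<.06)&(abs(P[:,1]-.313)<.06); print('high',m.sum(),rect(P[m]),np.median(P[m][:,2]))
mm=m&(b>r+40)&(b>g+15); print('blue',mm.sum(),rect(P[mm]))
c=np.array(rect(P[m])[0])/1000
print('tool yaw',R.from_quat(s['eef_rot']).as_matrix()[:2,:2], rel(s,[*c,.012]))
E
python3 d.py
```

```text
t 9.67 p [0.4071 0.3126 0.1705] q [ 7.262e-01  6.875e-01 -3.000e-04 -1.000e-04] gap 0.0796
high 2063 (array([407. , 314.2]), 55.2, 33.9, 86.9) 0.0356033990183352
blue 1124 (array([407.2, 314.1]), 55.3, 33.1, 86.2)
tool yaw [[ 0.05481485  0.99849642]
 [ 0.9984965  -0.05481498]] [ 0.16 -0.02 15.85]
```

Call:
drive_tool --steps '[[[0.15, 0, 3, 0], [0, 0, 3, 0], [0, 0, 3, 0], [0, 0, 3, 0], [0, 0, 2, 0], [0, 0, 1.4, 0], [0, 0, 0.3, 0], [0, 0, 0, 0]]]'

```text
time: 10.38
position: [0.4068, 0.3141, 0.0131]
eef_rot: [0.729, 0.685, -0.001, 0.0]
ft_force: [-0.4, 0.5, 1.8]
finger_gap: 0.08
grip_force: 0.0
```

Call:
drive_tool --steps '[[[0, 0, 0, 0], [0, 0, 0, 0], [0, 0, 0, 0], [0, 0, 0, 0], [0, 0, 0, 0], [0, 0, 0, 0], [0, 0, 0, 0], [0, 0, 0, 0]]]' --claw 2.5

```text
time: 11.05
position: [0.4073, 0.3144, 0.0138]
eef_rot: [0.728, 0.686, 0.0, 0.0]
ft_force: [-0.4, -0.9, 2.3]
finger_gap: 0.0338
grip_force: 20.0
```

Call:
drive_tool --steps '[[[0, 0, -2, 0], [0, 0, -3.5, 0], [0, 0, -3.5, 0], [0, 0, -3.5, 0], [-2, 0.2, -2.5, 0], [-3.6, 0.4, 0, 0], [-3.8, 0.4, 0, 0], [-3.8, 0.4, 0, 0]]]'

```text
time: 11.72
position: [0.4132, 0.1806, 0.164]
eef_rot: [0.727, 0.686, 0.0, 0.0]
ft_force: [0.2, 0.3, 0.2]
finger_gap: 0.0339
grip_force: 20.0
```

Call:
drive_tool --steps '[[[-3.8, 0.4, 0, 0], [-3.8, 0.4, 0, 0], [-3.8, 0.4, 0, 0], [-3.8, 0.4, 0, 0], [-3.8, 0.4, 0, 0], [-3.8, 0.4, 0, 0], [-3.8, 0.4, 0, 0], [-3.8, 0.4, 0, 0]]]'

```text
time: 12.38
position: [0.4267, -0.1256, 0.1638]
eef_rot: [0.728, 0.686, -0.0, 0.0]
ft_force: [0.5, 0.1, -0.0]
finger_gap: 0.0339
grip_force: 20.0
```

Call:
drive_tool --steps '[[[-3.8, 0.4, 0, 0], [-3.6, 0.4, 0, 0], [-3, 0.3, 0, 0], [0, 0, 0, -6.1], [0, 0, 0, -6.1], [0, 0, 0, -6.1], [0, 0, 0, 0], [0, 0, 0, 0]]]'

```text
time: 13.05
position: [0.4318, -0.228, 0.1635]
eef_rot: [0.611, 0.792, 0.0, -0.0]
ft_force: [-0.7, -0.5, -1.2]
finger_gap: 0.0339
grip_force: 20.0
```

```bash
cat > e.py <<'E'
from h import *
s=st(); p=arm.read_camera('wrist'); cv2.imwrite('pics/w3.png',p['image'])
M=R.from_quat(s['eef_rot']).as_matrix(); print('tool y ang',np.degrees(np.arctan2(M[1,1],M[0,1])))
P=cloud(p,None,s); z=p['z_map'];v,u=np.nonzero(z>0); b,g,r=p['image'][v,u].astype(int).T
n=(abs(P[:,0]-.445)<.09)&(abs(P[:,1]+.3)<.09)
m=n&(P[:,2]>.043)&(P[:,2]<.056)&(r>b+50); print('cheeks',m.sum(),rect(P[m]) if m.sum()>5 else '')
for q in arm.mark_of(p,'cradle')[:2]: print(q['location'],q['score'])
m=(np.linalg.norm(P-s['position'],axis=1)<.06)&(b>r+40)&(b>g+15);print('cass',m.sum(),rect(P[m]) if m.sum()>5 else '')
E
python3 e.py
```

```text
t 13.05 p [ 0.4318 -0.228   0.1635] q [ 6.108e-01  7.918e-01  1.000e-04 -3.000e-04] gap 0.0339
tool y ang 14.701960708688205
cheeks 0 
cass 4510 (array([ 433.1, -227.9]), 56.1, 35.5, -75.8)
```

Call:
drive_tool --steps '[[[-2.5, -0.2, 0, 0], [-2.5, -0.2, 0, 0], [-2.2, -0.2, 0, -0.6], [0, 0, 0, 0], [0, 0, 0, 0]]]'

```text
time: 13.57
position: [0.4447, -0.3, 0.1635]
eef_rot: [0.607, 0.795, 0.0, -0.0]
ft_force: [-0.0, 0.0, -0.3]
finger_gap: 0.0339
grip_force: 20.0
```

```bash
python3 e.py
```

```text
t 13.57 p [ 0.4447 -0.3     0.1635] q [ 6.069e-01  7.948e-01  0.000e+00 -1.000e-04] gap 0.0339
tool y ang 15.26475598440631
cheeks 747 (array([ 435. , -265.7]), 42.9, 12.3, 15.1)
[0.4463, -0.3036, -0.0015] 0.74
cass 4540 (array([ 445.8, -300.2]), 56.4, 35.4, -75.3)
```

View pics/w3.png

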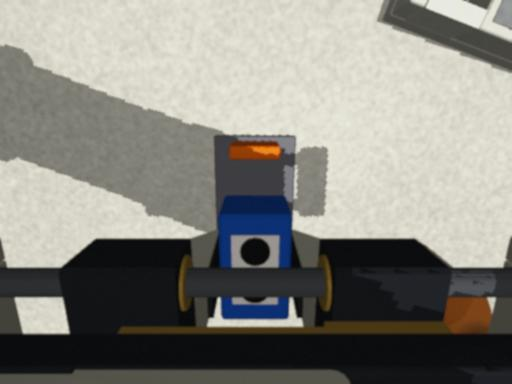

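Call:
drive_tool --steps '[[[-0.25, 0, 3, 0], [0, 0, 3, 0], [0, 0, 3, 0], [0, 0, 1.5, 0], [0, 0, 0, 0], [0, 0, 0, 0]]]'

```text
time: 14.17
position: [0.4454, -0.3003, 0.0588]
eef_rot: [0.605, 0.796, 0.0, -0.001]
ft_force: [0.0, 0.4, -0.5]
finger_gap: 0.0342
grip_force: 20.0
```

```bash
python3 e.py
```

```text
t 14.17 p [ 0.4454 -0.3003  0.0588] q [ 6.049e-01  7.963e-01  1.000e-04 -7.000e-04] gap 0.0342
tool y ang 15.559989878438959
cheeks 1910 (array([ 445.2, -302.7]), 89.3, 43.4, -75.1)
cass 4562 (array([ 446.7, -300.4]), 56.4, 35.7, -74.7)
```

Call:
drive_tool --steps '[[[-0.25, -0.05, 0, 0.3], [0, 0, 1, 0], [0, 0, 1, 0], [0, 0, 1, 0], [0, 0, 0, 0], [0, 0, 0, 0]]]'

```text
time: 14.77
position: [0.4449, -0.3037, 0.0277]
eef_rot: [0.607, 0.794, -0.0, -0.001]
ft_force: [-0.1, -1.4, -1.0]
finger_gap: 0.0336
grip_force: 20.0
```

Bottom now at about 16 mm, with 8 mm left to go.

Call:
drive_tool --steps '[[[0.05, 0, 0.5, 0], [0, 0, 0.3, 0], [0, 0, 0, 0], [0, 0, 0, 0], [0, 0, 0, 0]]]'

```text
time: 15.18
position: [0.4456, -0.3037, 0.0209]
eef_rot: [0.607, 0.794, 0.0, 0.0]
ft_force: [0.1, 1.0, -0.2]
finger_gap: 0.0336
grip_force: 20.0
```

Call:
drive_tool --steps '[[[0, 0, 0, 0], [0, 0, 0, 0], [0, 0, 0, 0], [0, 0, 0, 0], [0, 0, 0, 0]]]' --claw 6.0

```text
time: 15.6
position: [0.4455, -0.3037, 0.0208]
eef_rot: [0.607, 0.794, -0.0, 0.0]
ft_force: [-0.2, -0.4, -0.4]
finger_gap: 0.059
grip_force: 0.0
```

Call:
drive_tool --steps '[[[0, 0, -2, 0], [0, 0, -2, 0], [0, 0, -3, 0], [0, 0, -3, 0], [0, 0, -3, 0], [0, 0, -3, 0], [0, 0, -2, 0], [0, 0, 0, 0]]]'

```text
time: 16.27
position: [0.4477, -0.3043, 0.2052]
eef_rot: [0.607, 0.794, 0.0, 0.003]
ft_force: [1.1, -0.2, -0.2]
finger_gap: 0.0606
grip_force: 0.0
```

```bash
cat > f.py <<'E'
from h import *
s=st(); p=arm.read_camera('wrist')
P=cloud(p,None,s); z=p['z_map'];v,u=np.nonzero(z>0); b,g,r=p['image'][v,u].astype(int).T
n=(abs(P[:,0]-.445)<.09)&(abs(P[:,1]+.3)<.09)
m=n&(P[:,2]>.043)&(P[:,2]<.056)&(r>b+50); print('cheeks',m.sum(),rect(P[m]))
m=n&(P[:,2]>.036)&(P[:,2]<.047)&(r<b+20)&(np.hypot(P[:,0]-.445,P[:,1]+.303)<.035);print('cass',m.sum(),rect(P[m]),np.percentile(P[m][:,2],[5,50,95]))
M=R.from_quat(s['eef_rot']).as_matrix(); print('tool y ang',np.degrees(np.arctan2(M[1,1],M[0,1])))
E
python3 f.py
```

```text
t 16.27 p [ 0.4477 -0.3043  0.2052] q [6.074e-01 7.944e-01 2.000e-04 3.400e-03] gap 0.0606
cheeks 1080 (array([ 445.5, -303.1]), 90.1, 42.8, -75.2)
cass 1743 (array([ 446. , -303.9]), 55.9, 33.6, -75.0) [0.03997435 0.04155658 0.04305402]
tool y ang 15.19310643704695
```

Call:
drive_tool --steps '[[[2.6, 2.3, 0, 0], [2.6, 2.3, 0, 0], [2.6, 2.3, 0, 0], [2.6, 2.3, 0, 0], [2.6, 2.3, 0, 0], [2.6, 2.3, 0, 0], [2.6, 2.3, 0, 0], [2.6, 2.3, 0, 0]]]'

```text
time: 16.98
position: [0.5684, -0.0533, 0.1994]
eef_rot: [0.607, 0.794, -0.001, -0.001]
ft_force: [1.6, 0.3, -0.4]
finger_gap: 0.0599
grip_force: 0.0
```

Call:
drive_tool --steps '[[[2.6, 2.3, 0, 0], [2.6, 2.3, 0, 0], [2.6, 2.3, 0, 0], [2.4, 2.3, 0, 0], [0, 0, 0, 0], [0, 0, 0, 0]]]'

```text
time: 17.48
position: [0.6301, 0.0704, 0.1992]
eef_rot: [0.606, 0.796, -0.0, -0.001]
ft_force: [-0.8, -0.1, -0.7]
finger_gap: 0.0599
grip_force: 0.0
```

```bash
cat > g.py <<'E'
from h import *
s=st(); p=arm.read_camera('wrist'); cv2.imwrite('pics/w4.png',p['image'])
M=R.from_quat(s['eef_rot']).as_matrix(); print('tool y ang',np.degrees(np.arctan2(M[1,1],M[0,1])))
P=cloud(p,None,s)
for zc in (.09,.094):
    m=(P[:,2]>zc)&(P[:,2]<.106)&(np.hypot(P[:,0]-.640,P[:,1]-.069)<.035); print('bar',m.sum(),rect(P[m]) if m.sum()>5 else '',np.median(P[m][:,2]))
for c in ((.643,.152),(.634,-.018)):
    m=(P[:,2]>.072)&(P[:,2]<.083)&(np.hypot(P[:,0]-c[0],P[:,1]-c[1])<.035); print('cap',m.sum(),rect(P[m]) if m.sum()>5 else '')
print(rel(s,[.640,.069,.072]))
E
python3 g.py
```

```text
t 17.48 p [0.6301 0.0704 0.1992] q [ 6.058e-01  7.956e-01 -3.000e-04 -1.100e-03] gap 0.0599
tool y ang 15.430682381223884
bar 861 (array([642.1,  65.7]), 46.5, 14.0, -75.2) 0.09908673382131994
bar 841 (array([642.1,  65.7]), 46.5, 14.0, -75.2) 0.09911027540429063
cap 1242 (array([646.8, 150.9]), 33.2, 33.1, 47.4)
cap 129 (array([633.4,  -5.7]), 25.5, 6.3, 15.7)
[-0.42  0.93 12.72]
```

View pics/w4.png

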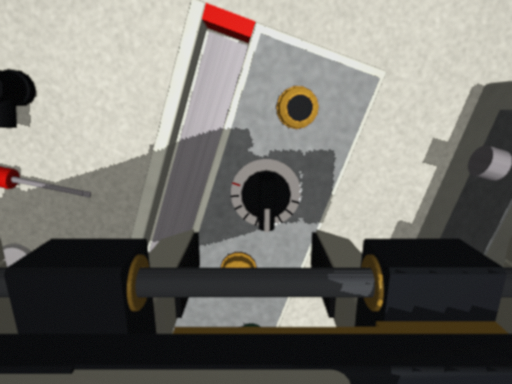

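Call:
drive_tool --steps '[[[-0.75, 1.0, 3, 0], [0, 0, 3, 0], [0, 0, 3, 0], [0, 0, 2.5, 0], [0, 0, 1.2, 0], [0, 0, 0, 0], [0, 0, 0, 0]]]'

```text
time: 18.12
position: [0.6421, 0.0622, 0.0739]
eef_rot: [0.608, 0.794, -0.0, -0.0]
ft_force: [0.1, 0.9, 0.5]
finger_gap: 0.06
grip_force: 0.0
```

Call:
drive_tool --steps '[[[0, 0, 0, 0], [0, 0, 0, 0], [0, 0, 0, 0], [0, 0, 0, 0], [0, 0, 0, 0], [0, 0, 0, 0], [0, 0, 0, 0], [0, 0, 0, 0]]]' --claw 0.6 --squeeze 20

```text
time: 18.78
position: [0.6425, 0.0633, 0.0738]
eef_rot: [0.607, 0.794, 0.0, 0.0]
ft_force: [-0.2, 0.4, 1.3]
finger_gap: 0.014
grip_force: 20.0
```

Call:
drive_tool --steps '[[[0, 0, 0, 0], [0, 0, 0, 0], [0.3, 0, 0, 0], [0, 0, 0, 0], [0, 0, 0, 0]]]' --claw 2.0

```text
time: 19.2
position: [0.6412, 0.0665, 0.0737]
eef_rot: [0.607, 0.795, -0.0, -0.0]
ft_force: [-0.1, -0.0, -0.4]
finger_gap: 0.0196
grip_force: 0.0
```

Call:
drive_tool --steps '[[[0, 0, 0, 0], [0, 0, 0, 0], [0, 0, 0, 0], [0, 0, 0, 5], [0, 0, 0, 6], [0, 0, 0, 6], [0, 0, 0, 6], [0, 0, 0, 6]]]' --claw 0.6

```text
time: 19.87
position: [0.6421, 0.0662, 0.0737]
eef_rot: [0.789, 0.615, 0.001, 0.0]
ft_force: [2.9, 0.6, -3.4]
finger_gap: 0.0136
grip_force: 20.0
```

Call:
drive_tool --steps '[[[0, 0, 0, 6], [0, 0, 0, 6], [0, 0, 0, 6], [0, 0, 0, 6], [0, 0, 0, 6], [0, 0, 0, 6], [0, 0, 0, 6], [0, 0, 0, 6]]]'

```text
time: 20.53
position: [0.6425, 0.0659, 0.0738]
eef_rot: [0.971, 0.241, 0.001, 0.0]
ft_force: [4.9, 0.2, -4.7]
finger_gap: 0.0136
grip_force: 20.0
```

Call:
drive_tool --steps '[[[0, 0, 0, 6], [0, 0, 0, 6], [0, 0, 0, 6], [0, 0, 0, 6], [0, 0, 0, 5], [0, 0, 0, 3], [0, 0, 0, 0], [0, 0, 0, 0]]]'

```text
time: 21.2
position: [0.6426, 0.0655, 0.0738]
eef_rot: [0.999, -0.033, 0.001, 0.0]
ft_force: [5.4, -2.3, -4.7]
finger_gap: 0.0139
grip_force: 20.1
```

```bash
python3 -c "
from h import *
s=st();M=R.from_quat(s['eef_rot']).as_matrix();print('x ang',np.degrees(np.arctan2(M[1,0],M[0,0])),s['wrist_torque'],s['ft_force'])"
```

```text
t 21.2 p [0.6426 0.0655 0.0738] q [ 9.994e-01 -3.330e-02  1.100e-03  3.000e-04] gap 0.0139
x ang -3.8184038020670523 [-0.26631838 -1.05896407  0.27896865] [ 5.39935221 -2.3421955  -4.66855943]
```

Call:
drive_tool --steps '[[[0, 0, 0, 2], [0, 0, 0, 0], [0, 0, 0, 0]]]'

```text
time: 21.45
position: [0.6424, 0.0655, 0.0738]
eef_rot: [0.999, -0.05, 0.001, 0.0]
ft_force: [4.2, -1.6, -3.9]
finger_gap: 0.0142
grip_force: 20.6
```

Call:
drive_tool --steps '[[[0, 0, 0, 0], [0, 0, 0, 0], [0, 0, 0, 0], [0, 0, 0, 0]]]' --claw 4.5

```text
time: 21.78
position: [0.6411, 0.0663, 0.0737]
eef_rot: [0.999, -0.051, -0.0, -0.0]
ft_force: [0.3, 0.3, -0.5]
finger_gap: 0.0361
grip_force: 0.0
```

Call:
drive_tool --steps '[[[0, 0, -2, 0], [0, 0, -3, 0], [0, 0, -3, 0], [0, 0, -3, 0], [0, 0, -2, 0], [-1, 3, 0, 0], [-1, 3, 0, 0], [-1, 3, 0, 0]]]'

```text
time: 22.45
position: [0.6019, -0.0207, 0.2042]
eef_rot: [0.999, -0.05, 0.0, -0.0]
ft_force: [-0.5, -0.0, -0.8]
finger_gap: 0.045
grip_force: 0.0
```

Call:
drive_tool --steps '[[[-2.5, 2, 0, 0], [-2.5, 1, 0, 0], [-2.5, 1, 0, 0], [-1, 0, 0, -1.5], [0, 0, 0, 0], [0, 0, 0, 0]]]'

```text
time: 22.95
position: [0.5141, -0.0512, 0.2042]
eef_rot: [0.999, -0.037, 0.001, -0.0]
ft_force: [0.4, -0.1, 0.2]
finger_gap: 0.0452
grip_force: 0.0
```

```bash
cat > k.py <<'E'
from h import *
s=st(); p=arm.read_camera('wrist'); cv2.imwrite('pics/w5.png',p['image'])
M=R.from_quat(s['eef_rot']).as_matrix(); print('x ang',np.degrees(np.arctan2(M[1,0],M[0,0])))
P=cloud(p,None,s)
m=(P[:,2]>.092)&(P[:,2]<.106)&(np.hypot(P[:,0]-.642,P[:,1]-.066)<.03); print('bar',m.sum(),rect(P[m]) if m.sum()>5 else '')
m=(P[:,2]>.089)&(P[:,2]<.103)&(np.hypot(P[:,0]-.555,P[:,1]+.085)<.04); print('tab',m.sum(),rect(P[m]) if m.sum()>5 else '',np.median(P[m][:,2]))
m=(P[:,2]>.05)&(P[:,2]<.062)&(np.hypot(P[:,0]-.555,P[:,1]+.085)<.15); print('deck',m.sum(),rect(P[m]))
for q in arm.mark_of(p,'carriage_tab')[:1]: print(q['location'],q['score'])
E
python3 k.py
```

```text
t 22.95 p [ 0.5141 -0.0512  0.2042] q [ 9.993e-01 -3.750e-02  5.000e-04 -1.000e-04] gap 0.0452
x ang -4.292749442303232
bar 1387 (array([641.5,  65.4]), 46.3, 14.6, -3.7)
tab 607 (array([553.8, -86.5]), 25.5, 15.7, -2.3) 0.09601735850214105
deck 24768 (array([598.9, -35.8]), 192.3, 155.6, 86.7)
[0.5521, -0.0875, 0.0955] 0.73
```

View pics/w5.png

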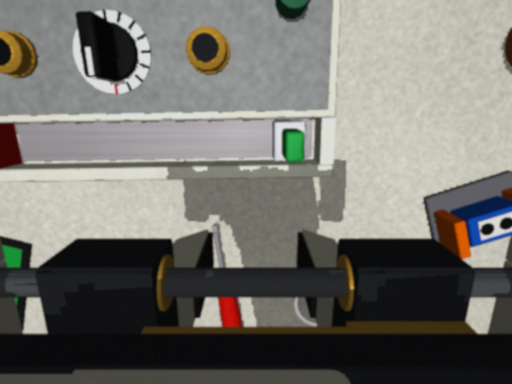

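The picture shows the tab at (293,143), the knob at (108,50) with its pointer towards the red mark at (116,88), and the cassette in the cradle at (490,225). The bar angle is -3.7° and the console yaw about -3.3°, so the knob is at its off stop. Next I'll grip the tab.

Call:
drive_tool --steps '[[[2.1, 1.6, 0, 0], [2.1, 1.6, 0, -1], [0, 0, 3, 0], [0, 0, 3, 0], [0, 0, 3, 0], [0, 0, 2, 0], [0, 0, 0, 0], [0, 0, 0, 0]]]'

```text
time: 23.72
position: [0.5535, -0.0861, 0.0929]
eef_rot: [1.0, -0.029, -0.001, -0.0]
ft_force: [0.2, 0.5, -0.3]
finger_gap: 0.0449
grip_force: 0.0
```

```bash
python3 -c "
from h import *
s=st();print(rel(s,[.5538,-.0865,.066]))"
```

```text
t 23.72 p [ 0.5535 -0.0861  0.0929] q [ 9.996e-01 -2.850e-02 -1.000e-03 -2.000e-04] gap 0.0449
[0.03 0.04 2.69]
```

Call:
drive_tool --steps '[[[0, 0, 1.5, 0], [0, 0, 1.1, 0], [0, 0, 0, 0], [0, 0, 0, 0]]]'

```text
time: 24.05
position: [0.5537, -0.0866, 0.0682]
eef_rot: [1.0, -0.029, 0.0, 0.0]
ft_force: [-0.1, -0.7, 0.5]
finger_gap: 0.0451
grip_force: 0.0
```

Call:
drive_tool --steps '[[[0, 0, 0, 0], [0, 0, 0, 0], [0, 0, 0, 0], [0, 0, 0, 0], [0, 0, 0, 0], [0, 0, 0, 0]]]' --claw 1.0 --squeeze 15

```text
time: 24.55
position: [0.5535, -0.0868, 0.068]
eef_rot: [1.0, -0.029, 0.0, 0.0]
ft_force: [-0.9, 0.1, 2.3]
finger_gap: 0.0158
grip_force: 15.0
```

Call:
drive_tool --steps '[[[0, -1.5, 0, 0], [0, -2.5, 0, 0], [0, -2.5, 0, 0], [0, -2.5, 0, 0], [0, -2.5, 0, 0], [0, -2, 0, 0], [0, 0, 0, 0], [0, 0, 0, 0]]]'

```text
time: 25.22
position: [0.5615, 0.0498, 0.0681]
eef_rot: [1.0, -0.028, 0.0, -0.001]
ft_force: [-0.7, 0.8, 4.4]
finger_gap: 0.0158
grip_force: 15.0
```

Call:
drive_tool --steps '[[[0, -1.5, 0, 0], [0, -2.5, 0, 0], [0, -2.5, 0, 0], [0, -2.5, 0, 0], [0, -2, 0, 0], [0, -1.2, 0, 0], [0, 0, 0, 0], [0, 0, 0, 0]]]'

```text
time: 25.88
position: [0.5686, 0.1697, 0.068]
eef_rot: [1.0, -0.029, 0.0, -0.0]
ft_force: [-0.9, 1.4, 5.8]
finger_gap: 0.0158
grip_force: 15.0
```

Call:
drive_tool --steps '[[[0, -0.4, 0, 0], [0, -0.4, 0, 0], [0, -0.3, 0, 0], [0, -0.3, 0, 0], [0, 0, 0, 0], [0, 0, 0, 0]]]'

```text
time: 26.38
position: [0.5693, 0.1817, 0.068]
eef_rot: [1.0, -0.03, 0.0, 0.0]
ft_force: [-1.2, 0.6, 5.7]
finger_gap: 0.0156
grip_force: 15.0
```

Call:
drive_tool --steps '[[[0, -0.3, 0, 0], [0, -0.2, 0, 0], [0, -0.2, 0, 0], [0, 0, 0, 0], [0, 0, 0, 0]]]'

```text
time: 26.8
position: [0.5693, 0.1822, 0.0679]
eef_rot: [0.999, -0.032, -0.001, 0.004]
ft_force: [-3.9, -15.5, 16.0]
finger_gap: 0.0162
grip_force: 15.0
```

Contact with the stop (-15 N in y). Now I'll release, retreat upwards and check.

Call:
drive_tool --steps '[[[0, 0.4, 0, 0], [0, 0, 0, 0], [0, 0, 0, 0], [0, 0, 0, 0], [0, 0, 0, 0]]]' --claw 4.0

```text
time: 27.22
position: [0.569, 0.187, 0.0675]
eef_rot: [1.0, -0.029, -0.0, -0.0]
ft_force: [-0.7, -1.2, 0.3]
finger_gap: 0.0396
grip_force: 0.0
```

Call:
drive_tool --steps '[[[0, 0, -2, 0], [0, 0, -3, 0], [0, 0, -3, 0], [0, 0, -3, 0], [0, 0, -2, 0], [-3.5, 1, 0, 0], [-3.5, 1, 0, 0], [0, 0, 0, 0]]]'

```text
time: 27.88
position: [0.4909, 0.1695, 0.1968]
eef_rot: [1.0, -0.028, -0.003, 0.001]
ft_force: [-1.9, 0.3, -1.2]
finger_gap: 0.0399
grip_force: 0.0
```

```bash
cat > m.py <<'E'
from h import *
s=st(); p=arm.read_camera('wrist'); cv2.imwrite('pics/w6.png',p['image'])
P=cloud(p,None,s)
m=(P[:,2]>.092)&(P[:,2]<.106)&(np.hypot(P[:,0]-.642,P[:,1]-.066)<.03); print('bar',m.sum(),rect(P[m]) if m.sum()>5 else '')
m=(P[:,2]>.089)&(P[:,2]<.103)&(np.hypot(P[:,0]-.569,P[:,1]-.182)<.04); print('tab',m.sum(),rect(P[m]) if m.sum()>5 else '')
p=arm.read_camera('top')
print('cassette',[(x['location'],x['score']) for x in arm.mark_of(p,'cassette')[:1]])
E
python3 m.py
```

```text
t 27.88 p [0.4909 0.1695 0.1968] q [ 0.9996 -0.0277 -0.003   0.0015] gap 0.0399
bar 437 (array([625.1,  67.5]), 14.6, 13.1, 82.1)
tab 697 (array([569.4, 182.2]), 25.5, 15.7, -3.6)
cassette [([0.4481, -0.2977, 0.007], 0.66)]
```

View pics/w6.png

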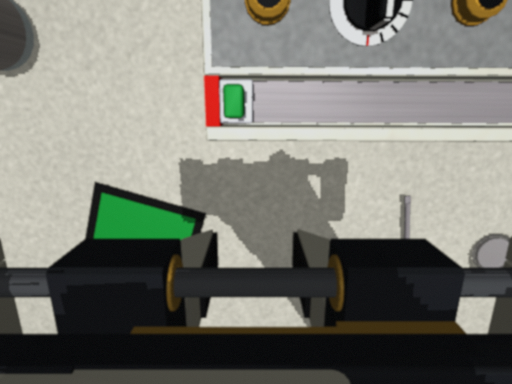

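The carriage at (235,100) is up against the red block at (212,100), and the gripper is clear of everything.

```bash
python3 -c "
from workcell import arm
print(arm.sign_off())"
```

```text
the job is handed in; nothing more can be done
None
```

I handed the job in at about 28 s of the 72 s limit: the cassette is parked in the cradle within about 1 mm of centre, the knob is at its off stop, and the lock carriage is against the red-end stop. No verdict came back, so those are my own readings.

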